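# Free the can crusher's press plate with a forked spring-bar tool

### The job

Free the can crusher's latched press plate: pick up the forked tool, set its fork over the neck of the crusher's spring bar, and push the bar sideways against its spring until the bar's tip leaves the plate's ear and the plate springs up by itself. Then let the bar slide fully back out and lay the tool down flat on the worktop, clear of the crusher, without dropping it. Touch the crusher with nothing but the tool, and leave all the other things where they stand.

Things in the scene. Friction and masses are not known exactly. Their poses are not given: they have to be found in the camera images.
- fork_tool: Loose forked tool, 180 mm long, about 160 g, on the worktop. Origin: underside, mid-length; x along it to the fork, z up. Black handle 24 wide (y) x 34 high, x -90 to 30; steel blade on edge, 8 thick (y) x 34 high, x 30 to 90, ending in two prongs, one above the other, each 8 high, with a slot between them 18 high, 28 deep, open to +x. Centre of mass within 10 of the origin.
- fork (a point): Point in the tool's fork, in the middle of the slot's height, 12 behind the prong tips and 16 ahead of the slot's bottom: at (78, 0, 17) in the tool's frame. Axes as the tool's.
- grip (a point): Middle of the tool's handle section above the tool's origin, at (0, 0, 17) in the tool's frame; a good place to grip. Axes as the tool's.
- crusher: Chrome can crusher, screwed down; base plate 200 (x) x 170 (y) x 12 mm. Origin: centre of underside; x from front (spring bar, robot's side) to back (hinge), y left, z up. The spring bar lies along y at x -75, z 65 in two lugs, 80 high, 24 to 30 thick in x: left y 24 to 36, right (spring housing) y -80 to -50. Nothing stands above the bar, or before it but the base plate (reaching 25).
- neck (a point): Centre of the spring bar's neck; moves with the bar; axes as the crusher's; at (-75, 5, 65) mm in its frame when the bar is out. Neck 10 mm diameter, 18 long (along y) between two round flanges 32 in diameter, the left 10 and the right 8 thick; right of them 38 mm of coil spring. The press plate's front edge is 35 mm behind the neck.
- spring_bar (a joint): Slide of the spring bar, m: 0 = out, its tip through the press plate's ear (latched); grows as it is pushed to the crusher's right (-y), stop at 0.020. The tip leaves the ear at about 0.012. Spring 2.4 N at 0, 5.4 N at the stop, plus about 1 N friction; it goes back to 0 when let go.
- press_plate (a joint): Hinge of the press plate, rad: 0 = down (latched, up to 0.01), grows as it rises, stop 1.1. Plate 120 x 120 x 10 mm, hinged at the crusher's x 80, z 60; an ear at its front left (y 50 to 60) takes the bar's tip; a black grip bar across it is 110 above the worktop when down. A return spring swings it up in about 1 s once the tip is out of the ear, and it stays up.
- plate_front (a point): Middle of the press plate's front edge, 120 from the hinge line. Axes as the plate's.
- can_bed: Squashed aluminium can, 68 diameter, 23 high, loose on the crusher's bed under the press plate. Origin: centre of its underside, as for all the things below; z up.
- can_a: Squashed aluminium can, 68 diameter, 23 high, loose on the worktop.
- can_b: Squashed aluminium can, 68 diameter, 23 high, loose on the worktop.
- bottle: Green glass bottle, 70 diameter, 240 high, standing loose.
- vase: Empty white ceramic vase, 100 largest diameter, 180 high, standing loose.
- crate: Open grey plastic crate, 220 (x) x 300 (y) x 130 high, standing loose on the left.
There are look-alikes about, which are no part of the job. Several things look just like the fork_tool: the one meant starts nearest to the robot's base.

How it is judged:
By the outcome, as a careful person would: the job done as asked, in the order asked, and still so for the second after the job is handed in, with the robot touching nothing.
It also fails if it takes over 51 s, if anything falls off the work surface, if the arm or the gripper's body presses on something with over 40 N, if the wrist force passes 120 N, or if a joint passes its speed limit or range.

### The arm

A 6-joint arm with a two-finger parallel gripper is mounted at the origin on the work surface. World frame = base frame: x ahead of the robot, y to its left, z up, the work surface at z = 0. Lengths are in m, angles in degrees, forces in N, time in s.
With the tool pointing down it reaches from about 0.375 to 0.9 m from the base axis. Payload 3.1 kg.
Tool frame: the origin (TCP) lies at the very end of the fingers, on their centre line; the grasp point (between the pads) lies grip_point_offset behind it (grip_point_offset is the distance from the TCP to the grasp point, in m); z points along the fingers, y is the line along which they close (so a half turn about z gives the same grasp; the last joint's range is limited). The gripper opens to 87 mm and grips with 3 to 60 N. Pads are 19 mm wide; open, the fingers measure 117 mm over their backs; the gripper's body (75 mm by 190 mm) begins 51 mm behind the grasp point.
Start: joints at [-79.383, 30.224, 82.088, -0, 67.689, -10.227], TCP at [0.222, -0.584, 0.223] pointing down, gripper open.
Joint ranges: [-176.69, 176.69], [-43.24, 126.21], [12.49, 139.97], [-82, 262], [0, 151.66], [-163.58, 163.58]. Speed limits (degrees/s): [159.86, 159.86, 180, 180, 180, 180].

### API

Orientations are given as a 3x3 rotation matrix whose columns are the frame's x, y, z axes.
In Python, from rig import * gives the robot as it stands.
- The arm moves only by the tool move_arm, never from a script. Its argument "increments" is a list of rows, each a list of 3 entries, a list of its own where there are three numbers: the shift along the tool's x, y, z in units of 30 mm (1.0 is 30 mm), then the turn, a rotation vector about the tool's x, y, z in units of 120 degrees (1.0 is 120 degrees), then the closure, from 0 (fully open) to 1 (shut). A call has 1 to 20 rows; each row shifts and turns the commanded pose from where the row before left it, along the tool's axes as they then stand; what a row does not reach is not made up. A row lasts 1/12 s, in which the tool goes at most 41.7 mm and 7.16 degrees, less where a joint would pass 70% of its speed; a pose out of reach is approached as far as the arm can. A call with a number of a shift or a turn outside -1 to 1 is refused whole. A call with a gripper value outside its range is refused whole. The fingers move at their own pace and stop on an object; the grip force is fixed at half the most. Time passes only in rows, so rows that do not move let the fingers close. It gives the time, the measured TCP pose, the force, the opening and the grip force at its end, in the units of the state.
- read_state(): the state, without advancing time (a new reading comes with each control period).
- capture(name): name is "scene" or "top"; returns a dict with "img" (400x640x3 uint8, red, green, blue), "mtx" (3x3 intrinsics, pixels), "eye" and "rotation" of the camera in the world. Camera axes: x right, y down, z forward; pixel columns grow to the right and rows downward; lengths in m; the calibration is good to about 2 mm. A picture is of the moment at which its call begins. There is no depth.
- hand_in(): hands the job in; it is judged then, once.
Trained networks look in a picture, given as the dict that the camera call returned (one of the last four; its "shot" number tells which), for a name from the list of things; names that differ only in an ending like _2 or _b are one class to them, and where a whole thing is asked for, a point or a joint stands for the part that bears it (a point fixed in the world has none). Each returns a list of dicts, best first, with "confidence" (0 to 1); they miss things now and then, are a little off and sometimes report something else, mostly with a low value. They report only what shows in the picture. A call takes as long as a camera call. They do not tell look-alikes from the thing itself.
- search_frame(picture, label): "extent" ([left, top, right, bottom] as shares, 0 to 1, of the picture: columns of its width, rows of its height, round what is visible of it).
- pinpoint(picture, label): "xy" ([column, row] as shares, 0 to 1, of the picture: columns of its width, rows of its height: a listed point, or the origin of a listed thing).
The state is a dict: "time_s": time; "joint_positions": joint angles; "qvel": joint speeds; "tau": joint torques, N m; "position": TCP position; "tcp_rot": TCP orientation; "force": force on the tool from outside, world axes, zero at the start; "moment": the same for the moment, N m; "opening": opening from 0.0 (shut) to 1.0 (fully open); "grasp_force": force on a finger pad.
Only numpy, scipy, OpenCV 4.12 (cv2) and the standard library are available. Lean on these libraries where they do the work, as an engineer would, in place of code of your own. Each camera call takes 0.05 s, during which the arm holds its last target. There are 200 camera calls.

## Working session

There is one attempt and no reset: what is moved stays moved. The work goes in short steps, Python scripts to look and compute and a tool call to move; the robot and the scene stay as the last step left them, time stands still between calls to the robot, and variables do not carry over. Pictures are saved under pics/ and viewed, at most 12 in all, crops included, and the job is handed in when it is done.

Besides the shell and the picture viewer there is one more tool, called after ">>>" by a JSON object that holds its "fn" and its "kwargs". move_arm: Moves the arm, as the interface text tells. Its arguments: {"type":"object","properties":{"increments":{"type":"array"}},"required":["increments"]}

```bash
mkdir -p pics
cat > h.py <<'E'
from rig import *
import numpy as np, cv2
def ray(c,u,v):
    d=np.array(c["rotation"])@np.linalg.solve(np.array(c["mtx"]),[u,v,1.]); return np.array(c["eye"]),d
def onz(c,xy,z):
    e,d=ray(c,xy[0]*640,xy[1]*400); return e+d*(z-e[2])/d[2]
def proj(c,P):
    p=np.array(c["mtx"])@(np.array(c["rotation"]).T@(np.array(P)-np.array(c["eye"]))); return p[:2]/p[2]
def tri(c1,a,c2,b):
    e1,d1=ray(c1,a[0]*640,a[1]*400);e2,d2=ray(c2,b[0]*640,b[1]*400)
    s=np.linalg.lstsq(np.c_[d1,-d2],e2-e1,rcond=None)[0]
    p,q=e1+d1*s[0],e2+d2*s[1]; return (p+q)/2,np.linalg.norm(p-q)
def save(c,n): cv2.imwrite("pics/"+n+".png",c["img"][:,:,::-1])
E
python3 - <<'E'
from h import *
np.set_printoptions(precision=4,suppress=True)
s=read_state();print(s["time_s"],s["position"],s["tcp_rot"],s["opening"])
import rig;print([x for x in dir(rig) if 'grip' in x], [ (k) for k in s])
C={n:capture(n) for n in("scene","top")}
for n,c in C.items():
    save(c,n+"0");print(n,c["eye"])
    for l in("fork","grip","fork_tool","neck","plate_front","crusher","can_bed","can_a","bottle","vase","crate"):
        z={"fork":.017,"grip":.017,"neck":.065,"plate_front":.06}.get(l,0)
        print(l,[(np.round(np.array(r["xy"])*[640,400]),round(r["confidence"],2),np.round(onz(c,r["xy"],z)[:2],3)) for r in pinpoint(c,l)[:6]])
cv2.imwrite("pics/both.png",np.vstack([C["scene"]["img"],C["top"]["img"]])[:,:,::-1])
E
```

```text
0.0 [ 0.2223 -0.5834  0.2215] [[ 0.9346  0.3558 -0.0004]
 [ 0.3558 -0.9346  0.0022]
 [ 0.0004 -0.0022 -1.    ]] 1.00050094975793
['grip_point_offset'] ['time_s', 'joint_positions', 'qvel', 'tau', 'position', 'tcp_rot', 'force', 'moment', 'grasp_force', 'opening']
scene [ 1.2193 -0.1458  0.9457]
fork [(array([390., 191.]), 0.85, array([0.514, 0.279])), (array([349., 263.]), 0.8, array([0.733, 0.074])), (array([410., 126.]), 0.74, array([0.225, 0.471]))]
grip [(array([430., 134.]), 0.86, array([0.284, 0.526])), (array([343., 287.]), 0.78, array([0.8  , 0.038])), (array([378., 179.]), 0.64, array([0.457, 0.259]))]
fork_tool [(array([339., 291.]), 0.89, array([0.801, 0.029])), (array([426., 132.]), 0.69, array([0.255, 0.526])), (array([254., 207.]), 0.68, array([ 0.465, -0.155])), (array([376., 181.]), 0.66, array([0.449, 0.256]))]
neck [(array([256., 209.]), 0.61, array([ 0.525, -0.15 ]))]
plate_front [(array([251., 226.]), 0.86, array([ 0.579, -0.173])), (array([255., 243.]), 0.2, array([ 0.637, -0.169]))]
crusher [(array([255., 243.]), 0.9, array([ 0.598, -0.171]))]
can_bed [(array([2
[... 747 characters left out ...]
l [(array([259., 227.]), 0.89, array([0.446, 0.263])), (array([332., 119.]), 0.76, array([0.804, 0.017])), (array([179., 285.]), 0.71, array([0.265, 0.522]))]
neck [(array([390., 195.]), 0.66, array([ 0.53, -0.16]))]
plate_front [(array([390., 188.]), 0.79, array([ 0.554, -0.162]))]
crusher [(array([387., 175.]), 0.79, array([ 0.607, -0.161]))]
can_bed []
can_a [(array([287., 158.]), 0.87, array([0.673, 0.171])), (array([352., 240.]), 0.63, array([ 0.397, -0.038]))]
bottle [(array([257., 147.]), 0.79, array([0.715, 0.271])), (array([260., 229.]), 0.21, array([0.438, 0.26 ]))]
vase [(array([491., 196.]), 0.83, array([ 0.53 , -0.496]))]
crate [(array([177., 182.]), 0.6, array([0.602, 0.534]))]
```

View pics/scene0.png

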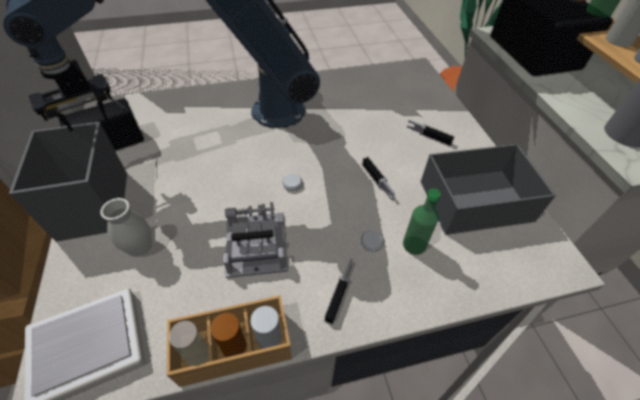

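View pics/top0.png

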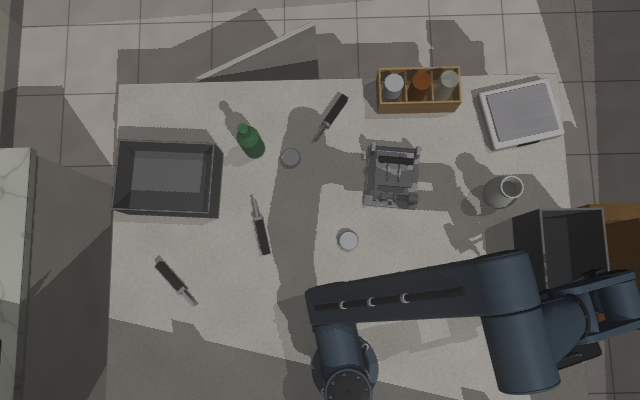

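Top view: three look-alike forked tools, at (260,228) → r≈0.515 m from the base, (331,119) → 0.80 m, and (180,285) → 0.585 m. The first is nearest to the base, so it is the one meant. The crusher is at (390,178). I'll confirm with an enlarged crop.

Run:
```python
from h import *
np.set_printoptions(precision=4,suppress=True)
print(grip_point_offset)
c=capture("top");s=capture("scene")
a=cv2.resize(c["img"][185:260,230:290],None,fx=6,fy=6,interpolation=cv2.INTER_CUBIC)
b=cv2.resize(c["img"][135:215,360:425],None,fx=6.6,fy=6.6,interpolation=cv2.INTER_CUBIC)
h=600
a=cv2.copyMakeBorder(a,0,max(0,528-a.shape[0]),0,0,cv2.BORDER_CONSTANT)[:528]
cv2.imwrite("pics/crop.png",np.hstack([a,b[:528]])[:,:,::-1]);print(a.shape,b.shape)
# handle by darkness
def handle(c,x0,x1,y0,y1,th=45):
    g=c["img"].max(2)[y0:y1,x0:x1]; m=(g<th).astype(np.uint8)
    n,l,st,ce=cv2.connectedComponentsWithStats(m); k=1+np.argmax(st[1:,4])
    ys,xs=np.nonzero(l==k); P=np.array([onz(c,((x+x0+.5)/640,(y+y0+.5)/400),.03)[:2] for x,y in zip(xs,ys)])
    m=P.mean(0);w,v=np.linalg.eigh(np.cov(P.T)); d=v[:,1]; t=(P-m)@d
    print(st[k],"mean",m,"dir",d,np.degrees(np.arctan2(d[1],d[0])),"ext",t.min(),t.max())
handle(c,245,280,200,262); handle(s,355,390,150,195)
for k in(c,s):
  for l in("fork","grip","neck","plate_front","crusher"):
    z={"fork":.017,"grip":.017,"neck":.065,"plate_front":.06}.get(l,0)
    print(l,[(np.array(r["xy"])*[640,400],round(r["confidence"],2),np.round(onz(k,r["xy"],z)[:2],3)) for r in pinpoint(k,l)[:4]])
```

```text
0.0187
(528, 360, 3) (528, 429, 3)
[18 26  1  2  2] mean [0.4421 0.2452] dir [-1.      0.0044] 179.74675845388822 ext -0.001604231330223272 0.0016042313302232721
[  9   9  18  23 169] mean [0.4231 0.2488] dir [-0.9876 -0.1567] -170.9859347192888 ext -0.05179970223878483 0.05284049591920743
fork [(array([313.92, 137.4 ]), 0.9, array([0.737, 0.079])), (array([255.104, 202.   ]), 0.72, array([0.526, 0.274])), (array([193.472, 303.4  ]), 0.61, array([0.207, 0.469])), (array([178.496, 185.88 ]), 0.44, array([0.585, 0.525]))]
grip [(array([177.792, 283.8  ]), 0.73, array([0.269, 0.52 ])), (array([331.392, 120.92 ]), 0.65, array([0.792, 0.019])), (array([260.928, 229.68 ]), 0.64, array([0.435, 0.255]))]
neck [(array([263.68, 227.08]), 0.7, array([0.438, 0.24 ])), (array([391.168, 195.   ]), 0.56, array([ 0.53 , -0.163]))]
plate_front [(array([393.6 , 189.68]), 0.97, array([ 0.548, -0.172])), (array([253.504, 147.08 ]), 0.73, array([0.698, 0.272]))]
crusher [(array([390.208, 174.8  ]), 0.88, array([ 0.608, -0.17 ]))]
fork [(array([409.408, 127.2  ]), 0.78, array([0.232, 0.465])), (array([390.976, 192.2  ]), 0.57, array([0.519, 0.281])), (array([256.128, 240.72 ]), 0.25, array([ 0.603, -0.166]))]
grip [(array([375.104, 175.92 ]), 0.89, array([0.439, 0.255])), (array([343.104, 287.6  ]), 0.79, array([0.802, 0.038])), (array([427.328, 133.   ]), 0.73, array([0.277, 0.518]))]
neck [(array([254.4, 209. ]), 0.76, array([ 0.525, -0.155]))]
plate_front [(array([252.8 , 220.92]), 0.81, array([ 0.563, -0.165]))]
crusher [(array([254.976, 241.   ]), 0.62, array([ 0.592, -0.17 ])), (array([390.784, 189.6  ]), 0.56, array([0.495, 0.293]))]
```

View pics/crop.png

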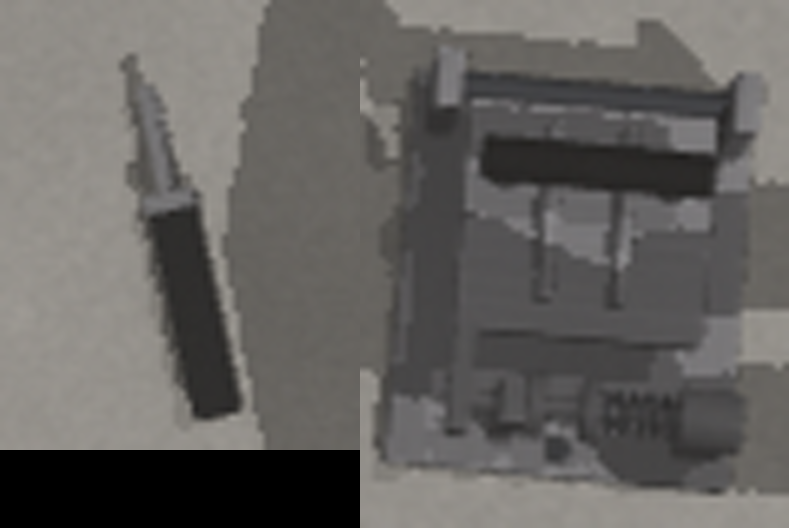

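The crop shows the tool with its fork tip at about (251,195) and its handle end at (266,254), so it is a forked tool and nearest to the base. The crusher is turned by about 5°, with the neck at (390,196) between its flanges. Next I refine both poses.

```bash
cat >> h.py <<'E'
def dark(c,x0,x1,y0,y1,z,th):
    """centre and axis on plane z of biggest dark neutral blob in a window"""
    g=c["img"].max(2)[y0:y1,x0:x1]; n,l,st,ce=cv2.connectedComponentsWithStats((g<th).astype(np.uint8))
    k=1+np.argmax(st[1:,4]); cs,_=cv2.findContours((l==k).astype(np.uint8),cv2.RETR_EXTERNAL,cv2.CHAIN_APPROX_NONE)
    ys,xs=np.nonzero(l==k); P=np.array([onz(c,((x+x0+.5)/640,(y+y0+.5)/400),z)[:2] for x,y in zip(xs,ys)],np.float32)
    m=P.mean(0);w,v=np.linalg.eigh(np.cov(P.T)); d=v[:,1]; t=(P-m)@d; q=(P-m)@v[:,0]
    return st[k],m,np.degrees(np.arctan2(d[1],d[0])),np.ptp(t),np.ptp(q),m+d*(t.max()+t.min())/2
E
python3 - <<'E'
from h import *
np.set_printoptions(precision=4,suppress=True)
c=capture("top");s=capture("scene")
for th in(60,75):
    print(*dark(c,245,280,205,262,.034,th)); print(*dark(s,355,395,150,195,.034,th))
    print(*dark(c,375,416,150,166,.11,th)); print(*dark(s,222,282,226,246,.11,th))
# hand-picked points in the top view
for n,(u,v),z in(("tip",(251.3,195),.034),("blade root",(258.5,218.5),.034),("hend",(266.2,254),.034),
   ("baseFL",(363,205),.012),("baseFR",(415.5,209.5),.012),("neck",(389.7,196.4),.065)): print(n,onz(c,(u/640,v/400),z))
# neck: many views average
for k,z in((c,.065),(s,.065)):
    print([np.round(onz(k,r["xy"],z)[:2],4) for _ in range(2) for r in pinpoint(k,"neck")[:1]])
b=cv2.resize(s["img"][190:285,210:300],None,fx=6,fy=6,interpolation=cv2.INTER_CUBIC)
cv2.imwrite("pics/crop2.png",b[:,:,::-1])
E
```

```text
[ 10  14  15  36 274] [0.4095 0.2482] -167.63484029875153 0.11017953228731901 0.02529317700604866 [0.4094 0.2482]
[  8   9  19  25 199] [0.4277 0.2472] -171.90225829040025 0.11442680293485602 0.03411936763778835 [0.4299 0.2475]
[  3   5  36  10 243] [ 0.6313 -0.1768] 83.64303717443465 0.10891246473857974 0.022112448382382122 [ 0.6313 -0.1768]
[ 10   4  41  13 305] [ 0.6467 -0.171 ] 83.72449806141076 0.10467981400215705 0.029579225732321024 [ 0.6467 -0.1706]
[ 10  14  15  36 287] [0.4094 0.2482] -167.6125411509081 0.11168735671606378 0.02598118574955296 [0.4094 0.2482]
[  8   8  26  34 251] [0.4387 0.2485] -172.18612417394598 0.15789860676203826 0.036501692300540525 [0.4495 0.25  ]
[  3   0  38  16 350] [ 0.6364 -0.183 ] 91.7066873365364 0.1167826878342707 0.05080953280685957 [ 0.6363 -0.1806]
[ 10   3  42  17 383] [ 0.6469 -0.1696] 83.02122172842205 0.10738631627197198 0.04372149939640765 [ 0.647  -0.1694]
tip [0.5461 0.2836 0.034 ]
blade root [0.4694 0.2606 0.034 ]
hend [0.3558 0.2365 0.034 ]
baseFL [ 0.5078 -0.0764  0.012 ]
baseFR [ 0.4889 -0.2459  0.012 ]
neck [ 0.5258 -0.1578  0.065 ]
[array([ 0.5249, -0.1572]), array([ 0.5249, -0.1572])]
[array([ 0.521 , -0.1536]), array([ 0.521 , -0.1536])]
```

View pics/crop2.png

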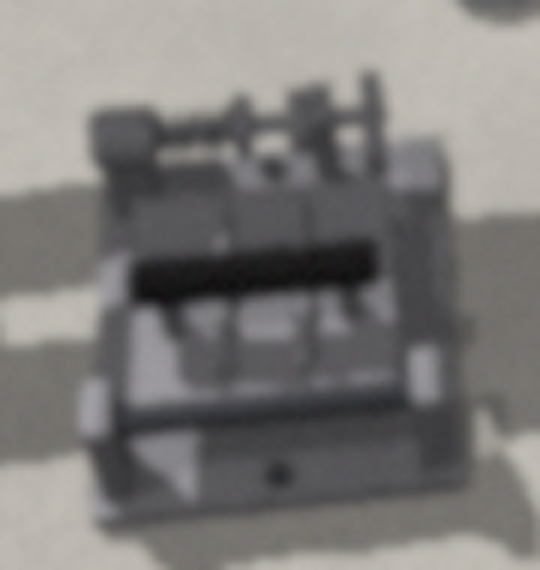

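Scene crop: the neck is at about (255,210) px, with the right flange at crop x≈240 and the left at ≈310. The grip bar and the base's front edge both give a crusher yaw of about -6.35°.

Planning values:
- **Neck:** about (0.5245, -0.158, 0.065).
- **Tool:** origin about (0.4415, 0.2555), yaw 12.4°. I'll grip at x=+18 on the handle to shorten the lever arm.

>>> {"fn": "move_arm", "kwargs": {"increments": [[[0.776,-0.756,0],[0,0,0],0],[[0.776,-0.756,0],[0,0,0],0],[[0.776,-0.756,0],[0,0,0],0],[[0.776,-0.756,0],[0,0,0],0],[[0.776,-0.756,0],[0,0,0],0],[[0.776,-0.756,0],[0,0,0],0],[[0.776,-0.756,0],[0,0,0],0],[[0.776,-0.756,0],[0,0,0],0],[[0.776,-0.756,0],[0,0,0],0],[[0.776,-0.756,0],[0,0,0],0],[[0.776,-0.756,0],[0,0,0],0],[[0.776,-0.756,0],[0,0,0],0],[[0.776,-0.756,0],[0,0,0],0]]}}

```text
time_s: 3.18
position: [0.4009, -0.1995, 0.2228]
tcp_rot: [[0.935, 0.356, 0.001], [0.356, -0.935, -0.0], [0.0, 0.001, -1.0]]
force: [-0.4, -0.2, 0.7]
opening: 1.001
grasp_force: 0.0
```

>>> {"fn": "move_arm", "kwargs": {"increments": [[[0.485,-0.907,0],[0,0,0],0],[[0.485,-0.907,0],[0,0,0],0],[[0.485,-0.907,0],[0,0,0],0],[[0.485,-0.907,0],[0,0,0],0],[[0.485,-0.907,0],[0,0,0],0],[[0.485,-0.907,0],[0,0,0],0],[[0.485,-0.907,0],[0,0,0],0],[[0.485,-0.907,0],[0,0,0],0],[[0.485,-0.907,0],[0,0,0],0],[[0.485,-0.907,0],[0,0,0],0],[[0.485,-0.907,0],[0,0,0],0],[[0.485,-0.907,0],[0,0,0],0],[[0.485,-0.907,0],[0,0,0],0],[[0.485,-0.907,0],[0,0,0],0],[[0.485,-0.907,0],[0,0,0],0],[[0,0,0.5],[0,0,0.035],0],[[0,0,0.5],[0,0,0.035],0],[[0,0,0],[0,0,0],0],[[0,0,0],[0,0,0],0]]}}

```text
time_s: 4.77
position: [0.4584, 0.2582, 0.1921]
tcp_rot: [[0.976, 0.218, -0.002], [0.218, -0.976, -0.001], [-0.002, 0.0, -1.0]]
force: [0.4, -0.9, -0.1]
opening: 0.999
grasp_force: 0.0
```

```bash
cat >> h.py <<'E'
def plan(P,yaw):
    s=read_state();R=np.array(s["tcp_rot"]);p=np.array(s["position"])
    y=np.degrees(np.arctan2(R[1,0],R[0,0]))
    print("t",round(s["time_s"],2),"pos",np.round(p,4),"yaw",round(y,2),"z",np.round(R[:,2],4),"F",np.round(s["force"],1),"open",round(s["opening"],3),"gf",s["grasp_force"])
    print("shift units",np.round(R.T@(np.array(P)-p)/.03,3),"turn units z",round((y-yaw)/120,4))
E
python3 - <<'E'
from h import *
plan((.459,.2593,.06),12.4)
c=capture("top");s=capture("scene")
import rig
for k in(c,s):
    for l,z in(("grip",.017),("fork",.017)): print(l,[(np.round(onz(k,r["xy"],z)[:2],4),round(r["confidence"],2)) for r in pinpoint(k,l)[:4]])
print(proj(s,(.459,.2593,.017)))
cv2.imwrite("pics/c3.png",cv2.resize(s["img"][110:230,320:460],None,fx=5,fy=5,interpolation=cv2.INTER_CUBIC)[:,:,::-1])
E
```

```text
t 4.77 pos [0.4584 0.2582 0.1921] yaw 12.57 z [-2.e-03 -6.e-04 -1.e+00] F [ 0.4 -0.9 -0.1] open 0.999 gf 0.0
shift units [ 0.035 -0.033  4.402] turn units z 0.0014
grip [(array([0.2686, 0.5171]), 0.9), (array([0.8017, 0.0328]), 0.59)]
fork [(array([0.7324, 0.0698]), 0.82), (array([0.2122, 0.4644]), 0.58)]
grip [(array([0.7934, 0.0369]), 0.87), (array([0.2802, 0.5145]), 0.71), (array([0.456 , 0.2572]), 0.63)]
fork [(array([0.5118, 0.2838]), 0.9), (array([0.7409, 0.0698]), 0.89), (array([0.2399, 0.4644]), 0.76)]
[378.29663845 179.94109309]
```

View pics/c3.png

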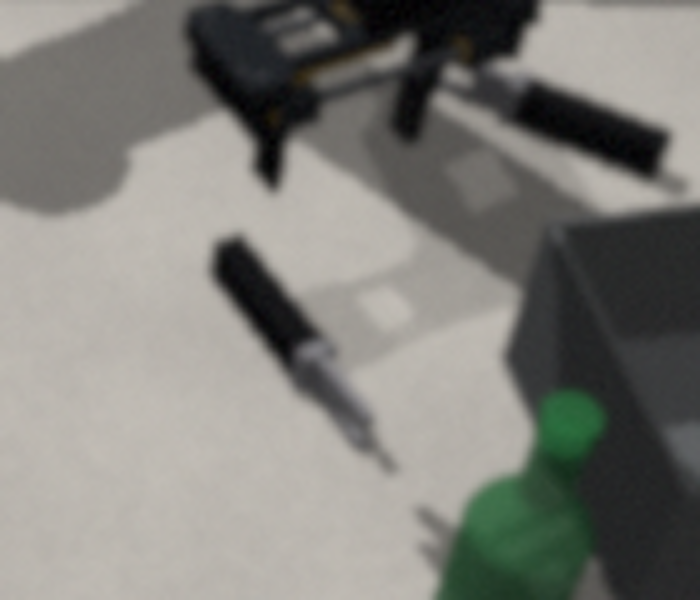

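Crop: the tool lies from its rear handle end at crop (228,258) to its tip at (393,468), with the open gripper above and behind it. I'll compare the model's projection with those points before descending.

Run:
```python
from h import *
s=capture("scene")
def f(o,a,x,z,y=0):
    a=np.radians(a);P=(o[0]+x*np.cos(a)-y*np.sin(a),o[1]+x*np.sin(a)+y*np.cos(a),z);return np.round((proj(s,P)-[320,110])*5)
for x,z in((-.09,.034),(.03,.034),(.022,.034),(.09,.034),(.09,.0),(-.09,0)): print(x,z,f((.4415,.2555),12.4,x,z))
m=(s["img"].max(2)[150:195,355:395]<60);ys,xs=np.nonzero(m);print(xs.min()+355,xs.max()+355,ys.min()+150,ys.max()+150)
# fit origin, yaw by dark silhouette (black handle x -90..22) IoU
n,l,st,_=cv2.connectedComponentsWithStats(m.astype(np.uint8));mm=(l==1+np.argmax(st[1:,4]))
from scipy.optimize import minimize
def cost(v,full=False):
    pts=[];a=np.radians(v[2])
    for x in(-.09,v[3]):
        for y in(-.012,.012):
            for z in(0,.034): pts.append((proj(s,(v[0]+x*np.cos(a)-y*np.sin(a),v[1]+x*np.sin(a)+y*np.cos(a),z))-[354.5,149.5])*16)
    h=cv2.convexHull(np.array(pts,np.float32)).astype(np.int32)
    im=np.zeros((45*16,40*16),np.uint8);cv2.fillConvexPoly(im,h,1)
    im=cv2.resize(im.astype(np.float32),(40,45),interpolation=cv2.INTER_AREA)
    return np.abs(im-mm).sum()
for fr in(.022,.03):
    best=min((minimize(lambda w:cost((w[0]/100,w[1]/100,w[2],fr)),(44.1+dx,25.5+dy,12.4),method="Nelder-Mead",options=dict(initial_simplex=[(44.1+dx,25.5+dy,12.4),(45+dx,25.5+dy,12.4),(44.1+dx,26.3+dy,12.4),(44.1+dx,25.5+dy,16)])) for dx in(0,1) for dy in(0,.4)),key=lambda r:r.fun)
    print(fr,best.x,best.fun,mm.sum())
```

```text
-0.09 0.034 [212. 228.]
0.03 0.034 [305. 345.]
0.022 0.034 [298. 337.]
0.09 0.034 [356. 408.]
0.09 0.0 [347. 442.]
-0.09 0 [207. 262.]
363 382 159 186
0.022 [43.75856638 25.5762227   2.7577102 ] 129.7265625 201
0.03 [42.98279332 25.46920617  2.74403504] 148.3125 201
```

```bash
cat > fit.py <<'E'
from h import *
from scipy.optimize import minimize
C={n:capture(n) for n in("scene","top")}
W={"scene":(355,395,150,195),"top":(245,280,205,262)}
M={}
for n,(x0,x1,y0,y1) in W.items():
    im=cv2.imread(f"pics/{n}0.png").max(2)[y0:y1,x0:x1]
    k,l,st,_=cv2.connectedComponentsWithStats((im<62).astype(np.uint8));M[n]=l==1+np.argmax(st[1:,4])
def rend(n,v):
    x0,x1,y0,y1=W[n];a=np.radians(v[2]);Q=[]
    for x in(-.09,v[3]):
        for y in(-.012,.012):
            for z in(0,.034): Q.append((proj(C[n],(v[0]+x*np.cos(a)-y*np.sin(a),v[1]+x*np.sin(a)+y*np.cos(a),z))-[x0-off,y0-off])*16)
    h=cv2.convexHull(np.round(np.array(Q)).astype(np.int32));im=np.zeros(((y1-y0)*16,(x1-x0)*16),np.uint8);cv2.fillConvexPoly(im,h,1)
    return cv2.resize(im.astype(np.float32),(x1-x0,y1-y0),interpolation=cv2.INTER_AREA)
for off in (0.,.5):
  for names in(("scene",),("top",),("scene","top")):
    for fr in(.022,.03):
        f=lambda w:sum(np.abs(rend(n,(w[0]/100,w[1]/100,w[2],fr))-M[n]).sum() for n in names)
        r=min((minimize(f,(44.1+d,25.5,12.4),method="Nelder-Mead",options=dict(initial_simplex=[(44.1+d,25.5,12.4),(45.1+d,25.5,12.4),(44.1+d,26.3,12.4),(44.1+d,25.5,16)])) for d in(-.6,0,.6)),key=lambda r:r.fun)
        print(off,names,fr,np.round(r.x,2),round(r.fun,1),[M[n].sum() for n in names])
E
python3 fit.py
```

```text
0.0 ('scene',) 0.022 [44.02 25.57  2.24] 130.6 [np.int64(201)]
0.0 ('scene',) 0.03 [43.37 25.51  2.46] 148.3 [np.int64(201)]
0.0 ('top',) 0.022 [44.4  25.74 11.78] 39.8 [np.int64(275)]
0.0 ('top',) 0.03 [43.82 25.65 12.37] 60.1 [np.int64(275)]
0.0 ('scene', 'top') 0.022 [44.35 25.71 11.4 ] 191.4 [np.int64(201), np.int64(275)]
0.0 ('scene', 'top') 0.03 [43.83 25.61 11.86] 234.3 [np.int64(201), np.int64(275)]
0.5 ('scene',) 0.022 [43.84 25.51  2.89] 129.1 [np.int64(201)]
0.5 ('scene',) 0.03 [43.1  25.4   2.03] 147.8 [np.int64(201)]
0.5 ('top',) 0.022 [44.61 25.96 12.59] 39.7 [np.int64(275)]
0.5 ('top',) 0.03 [44.28 25.88 12.73] 60.3 [np.int64(275)]
0.5 ('scene', 'top') 0.022 [44.49 25.85 11.  ] 191.8 [np.int64(201), np.int64(275)]
0.5 ('scene', 'top') 0.03 [43.95 25.8  11.59] 235.8 [np.int64(201), np.int64(275)]
```

The top fit is consistent: origin about (0.445, 0.258), yaw about 12.4°. In the scene view the thin end is the tool's shadow. Descend and grip.

>>> {"fn": "move_arm", "kwargs": {"increments": [[[0.16,-0.087,0.8],[0,0,0],0],[[0,0,0.8],[0,0,0],0],[[0,0,0.8],[0,0,0],0],[[0,0,0.8],[0,0,0],0],[[0,0,0.8],[0,0,0],0],[[0,0,0.8],[0,0,0],0],[[0,0,0.6],[0,0,0],0],[[0,0,0.4],[0,0,0],0],[[0,0,0.25],[0,0,0],0],[[0,0,0],[0,0,0],0],[[0,0,0],[0,0,0],0]]}}

```text
time_s: 6.13
position: [0.4634, 0.2619, 0.0111]
tcp_rot: [[0.977, 0.215, 0.0], [0.215, -0.977, 0.0], [0.0, -0.0, -1.0]]
force: [0.3, 0.5, -0.2]
opening: 1.003
grasp_force: 0.0
```

Run:
```python
from h import *
plan((.4625,.2618,.004),12.4)
```

```text
t 6.13 pos [0.4634 0.2619 0.0111] yaw 12.44 z [ 0.  0. -1.] F [ 0.3  0.5 -0.2] open 1.003 gf 0.0
shift units [-0.03  -0.004  0.237] turn units z 0.0004
```

>>> {"fn": "move_arm", "kwargs": {"increments": [[[0,0,0.2],[0,0,0],0],[[0,0,0],[0,0,0],0.3],[[0,0,0],[0,0,0],0.6],[[0,0,0],[0,0,0],1],[[0,0,0],[0,0,0],1],[[0,0,0],[0,0,0],1],[[0,0,0],[0,0,0],1],[[0,0,0],[0,0,0],1],[[0,0,0],[0,0,0],1],[[0,0,0],[0,0,0],1]]}}

```text
time_s: 6.97
position: [0.4631, 0.2618, 0.005]
tcp_rot: [[0.977, 0.215, -0.0], [0.215, -0.977, -0.0], [-0.0, -0.0, -1.0]]
force: [-0.5, 0.1, -0.2]
opening: 0.399
grasp_force: 0.0
```

Run:
```python
from h import *
plan((.4625,.2618,.2),12.4)
```

```text
t 6.97 pos [0.4631 0.2618 0.005 ] yaw 12.44 z [-1.e-04 -0.e+00 -1.e+00] F [-0.5  0.1 -0.2] open 0.399 gf 0.0
shift units [-2.200e-02 -3.000e-03 -6.499e+00] turn units z 0.0003
```

>>> {"fn": "move_arm", "kwargs": {"increments": [[[0,0,0],[0,0,0],1],[[0,0,0],[0,0,0],1],[[0,0,0],[0,0,0],1],[[0,0,0],[0,0,0],1],[[0,0,0],[0,0,0],1],[[0,0,0],[0,0,0],1]]}}

```text
time_s: 7.47
position: [0.4632, 0.2619, 0.005]
tcp_rot: [[0.977, 0.215, 0.0], [0.215, -0.977, 0.0], [0.0, -0.0, -1.0]]
force: [-1.1, 0.3, 0.6]
opening: 0.274
grasp_force: 29.9
```

>>> {"fn": "move_arm", "kwargs": {"increments": [[[0,0,-0.4],[0,0,0],1],[[0,0,-0.7],[0,0,0],1],[[0,0,-0.9],[0,0,0],1],[[0,0,-0.9],[0,0,0],1],[[0,0,-0.9],[0,0,0],1],[[0,0,-0.9],[0,0,0],1],[[0,0,-0.8],[0,0,0],1]]}}

```text
time_s: 8.05
position: [0.4629, 0.2616, 0.1724]
tcp_rot: [[0.976, 0.216, 0.001], [0.216, -0.976, 0.0], [0.001, 0.0, -1.0]]
force: [0.7, 0.3, -2.0]
opening: 0.277
grasp_force: 29.9
```

>>> {"fn": "move_arm", "kwargs": {"increments": [[[-0.2,0.5,0],[0,0,0],1],[[-0.3,0.86,0],[0,0,0],1],[[-0.3,0.86,0],[0,0,0],1],[[-0.3,0.86,0],[0,0,0],1],[[-0.3,0.86,0],[0,0,0],1],[[-0.3,0.86,0],[0,0,0],1],[[-0.3,0.86,0],[0,0,0],1],[[-0.3,0.86,0],[0,0,0],1],[[-0.3,0.86,0],[0,0,0],1],[[-0.3,0.86,0],[0,0,0],1],[[-0.3,0.86,0],[0,0,0],1],[[-0.3,0.86,0],[0,0,0],1],[[-0.3,0.86,0],[0,0,0],1],[[-0.3,0.86,0],[0,0,0],1],[[-0.3,0.86,0],[0,0,0],1],[[-0.1,0.36,0],[0,0,0.0523],1],[[0,0,0],[0,0,0.0523],1],[[0,0,0],[0,0,0.0523],1],[[0,0,0],[0,0,0],1]]}}

```text
time_s: 9.63
position: [0.4143, -0.1455, 0.1706]
tcp_rot: [[0.993, -0.114, -0.0], [-0.114, -0.993, -0.0], [-0.0, 0.0, -1.0]]
force: [-0.4, 0.3, -2.3]
opening: 0.271
grasp_force: 29.9
```

Run:
```python
from h import *
plan((.4152,-.1459,.17),-6.35)
c=capture("top");s=capture("scene");p=np.array(read_state()["position"]);R=np.array(read_state()["tcp_rot"])
F={}
for k,n in((c,"top"),(s,"scene")):
    for l in("fork","grip"):
        F[n,l]=[r for r in pinpoint(k,l)];print(n,l,[(np.round(np.array(r["xy"])*[640,400],1),round(r["confidence"],2)) for r in F[n,l]])
    for d in(.05,.06,.07,.08): print(d,proj(k,p+R@[d,0,-.012]).round(1),end=" ")
    print()
a=cv2.resize(s["img"][125:255,200:300],None,fx=4.5,fy=4.5,interpolation=cv2.INTER_CUBIC)
b=cv2.resize(c["img"][150:260,350:420],None,fx=5,fy=5,interpolation=cv2.INTER_CUBIC)
h=min(a.shape[0],b.shape[0]);cv2.imwrite("pics/c4.png",np.hstack([a[:h],b[:h]])[:,:,::-1])
```

```text
t 9.63 pos [ 0.4143 -0.1455  0.1706] yaw -6.55 z [-0.e+00 -1.e-04 -1.e+00] F [-0.4  0.3 -2.3] open 0.271 gf 29.92181332781911
shift units [0.032 0.011 0.019] turn units z -0.0016
top fork [(array([191.6, 300.6]), 0.83), (array([315.6, 139.1]), 0.82), (array([489.9, 197.2]), 0.46)]
top grip [(array([176.5, 282.8]), 0.83)]
0.05 [392.6 211.3] 0.06 [392.9 207.9] 0.07 [393.1 204.5] 0.08 [393.3 201.1] 
scene fork [(array([348.2, 263.2]), 0.97), (array([410.4, 127.7]), 0.88), (array([249.3, 165.6]), 0.8), (array([476.6, 199.3]), 0.69)]
scene grip [(array([429.4, 132. ]), 0.83), (array([342.8, 287.1]), 0.67), (array([246.2, 149.8]), 0.53), (array([247.8, 166.3]), 0.16)]
0.05 [248.3 166.3] 0.06 [248.4 168.9] 0.07 [248.4 171.5] 0.08 [248.5 174.1]
```

View pics/c4.png

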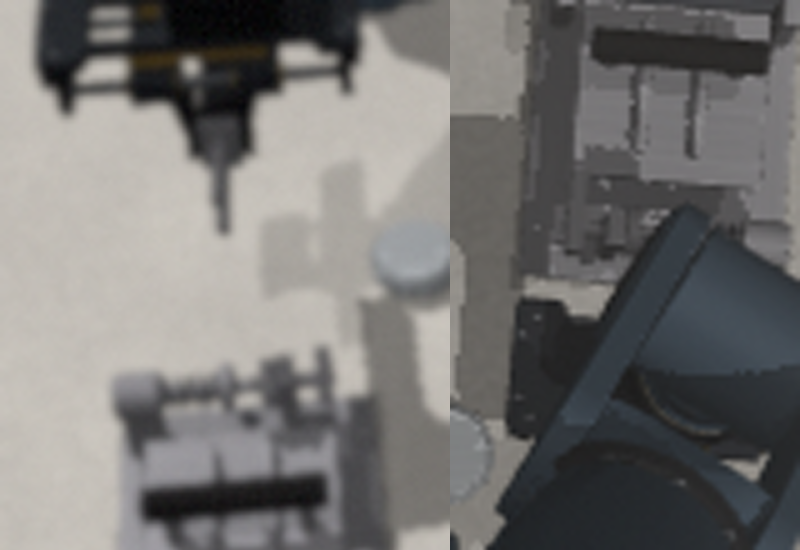

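Crop: in the scene part, the prong tips are at about px (250,177) and the neck at about (255,209). The tool is straight in the grip, with the fork about 60 mm ahead of the TCP. The arm blocks the top view of the tool. Lower it in front of the neck and check again.

>>> {"fn": "move_arm", "kwargs": {"increments": [[[0,-0.025,0.5],[0,0,-0.0015],1],[[0,0,0.8],[0,0,0],1],[[0,0,0.8],[0,0,0],1],[[0,0,0.8],[0,0,0],1],[[0,0,0.6],[0,0,0],1],[[0,0,0.42],[0,0,0],1],[[0,0,0],[0,0,0],1],[[0,0,0],[0,0,0],1]]}}

```text
time_s: 10.6
position: [0.4147, -0.1441, 0.0521]
tcp_rot: [[0.994, -0.107, -0.001], [-0.107, -0.994, 0.001], [-0.001, -0.001, -1.0]]
force: [0.2, 0.1, -0.8]
opening: 0.281
grasp_force: 29.9
```

Run:
```python
from h import *
plan((.524-.0596,-.157+.0066,.053),-6.35)
s=capture("scene");q=read_state();p=np.array(q["position"]);R=np.array(q["tcp_rot"])
fk=p+R@[.06,0,-.012];x0,y0=205,150
for l in("fork","neck","grip"): print(l,[(np.round(np.array(r["xy"])*[640,400],1),round(r["confidence"],2)) for r in pinpoint(s,l)[:4]])
print("pred fork",fk.round(4),proj(s,fk),"tips",proj(s,p+R@[.072,0,-.029]),proj(s,p+R@[.072,0,.005]),"neck",proj(s,(.524,-.157,.065)))
k=7.5
a=cv2.resize(s["img"][y0:y0+80,x0:x0+100],None,fx=k,fy=k,interpolation=cv2.INTER_CUBIC)
n=np.array((.524,-.157,.065));
for P,col in((fk,(255,0,0)),(n,(0,255,0)),(n+np.array([.0015,.014,0]),(0,255,0)),(n-np.array([.0015,.013,0]),(0,255,0)),(p+R@[.072,0,-.029],(255,0,0)),(p+R@[.072,0,.005],(255,0,0))):
    u=((proj(s,P)-[x0,y0]+.5)*k).astype(int);cv2.circle(a,tuple(map(int,u)),2,col,-1)
cv2.imwrite("pics/c5.png",a[:,:,::-1])
```

```text
t 10.6 pos [ 0.4147 -0.1441  0.0521] yaw -6.15 z [-1.3e-03  9.0e-04 -1.0e+00] F [ 0.2  0.1 -0.8] open 0.281 gf 29.919816772453487
shift units [ 1.67   0.03  -0.034] turn units z 0.0017
fork [(array([410.5, 127.6]), 0.96), (array([345.5, 264.5]), 0.9), (array([253.8, 192.1]), 0.54)]
neck [(array([257.2, 210.5]), 0.47)]
grip [(array([426.2, 134.1]), 0.72), (array([339.1, 286.7]), 0.59), (array([251.3, 178.8]), 0.57)]
pred fork [ 0.4748 -0.1509  0.0647] [253.58802773 195.98468569] tips [253.01217075 195.44566521] [254.33651877 202.59347626] neck [253.68693266 208.92398037]
```

View pics/c5.png

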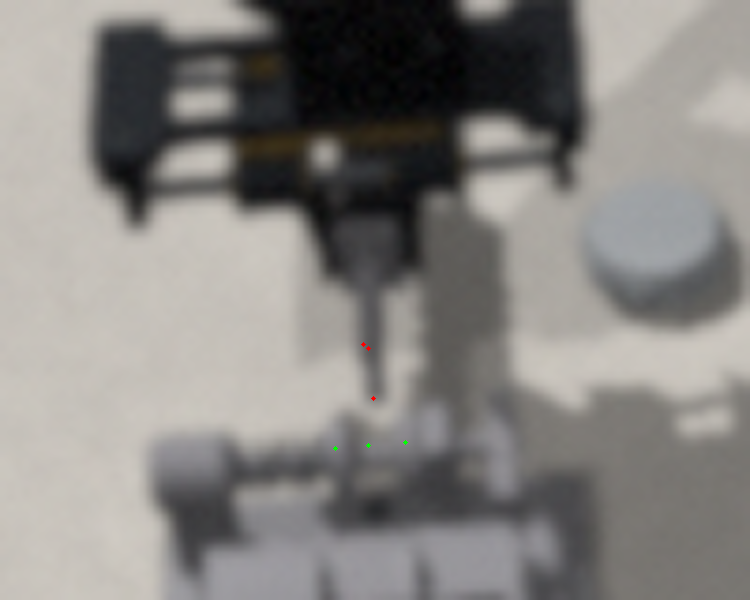

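Crop (7.5x):
- The blade tip is at (373,398) and matches its predicted position.
- The right flange is at column ~345, and the left lug at ~432 with the left flange just before it.
- That puts the neck's centre at about 375, and the blade lines up within ~1 mm.

Advance slowly.

>>> {"fn": "move_arm", "kwargs": {"increments": [[[0.25,0,0],[0,0,0.0015],1],[[0.25,0,0],[0,0,0],1],[[0.25,0,0],[0,0,0],1],[[0.15,0,0],[0,0,0],1],[[0.15,0,0],[0,0,0],1],[[0,0,0],[0,0,0],1]]}}

```text
time_s: 11.3
position: [0.4477, -0.1484, 0.0526]
tcp_rot: [[0.994, -0.111, 0.002], [-0.111, -0.994, -0.001], [0.002, 0.001, -1.0]]
force: [-0.2, -1.5, -1.2]
opening: 0.269
grasp_force: 29.9
```

>>> {"fn": "move_arm", "kwargs": {"increments": [[[0.15,0,0],[0,0,0],1],[[0.15,0,0],[0,0,0],1],[[0.15,0,0],[0,0,0],1],[[0.15,0,0],[0,0,0],1],[[0,0,0],[0,0,0],1],[[0,0,0],[0,0,0],1]]}}

```text
time_s: 11.8
position: [0.4643, -0.15, 0.0524]
tcp_rot: [[0.994, -0.111, 0.0], [-0.111, -0.994, -0.0], [0.0, 0.0, -1.0]]
force: [-0.6, 0.1, -1.8]
opening: 0.27
grasp_force: 29.9
```

Run:
```python
from h import *
plan((.524-.0596,-.157+.0066,.053),-6.35)
s=capture("scene");x0,y0=205,150;k=7.5
for l in("fork","neck"): print(l,[(np.round(np.array(r["xy"])*[640,400],1),round(r["confidence"],2)) for r in pinpoint(s,l)[:4]])
a=cv2.resize(s["img"][y0:y0+80,x0:x0+100],None,fx=k,fy=k,interpolation=cv2.INTER_CUBIC)
cv2.imwrite("pics/c6.png",a[:,:,::-1])
```

```text
t 11.8 pos [ 0.4643 -0.15    0.0524] yaw -6.37 z [ 1.e-04 -1.e-04 -1.e+00] F [-0.6  0.1 -1.8] open 0.27 gf 29.919742005877197
shift units [ 0.005  0.014 -0.019] turn units z -0.0002
fork [(array([347.9, 266.5]), 0.97), (array([412.2, 129.3]), 0.65), (array([256.4, 205.4]), 0.53)]
neck [(array([254.2, 222.6]), 0.63)]
```

View pics/c6.png

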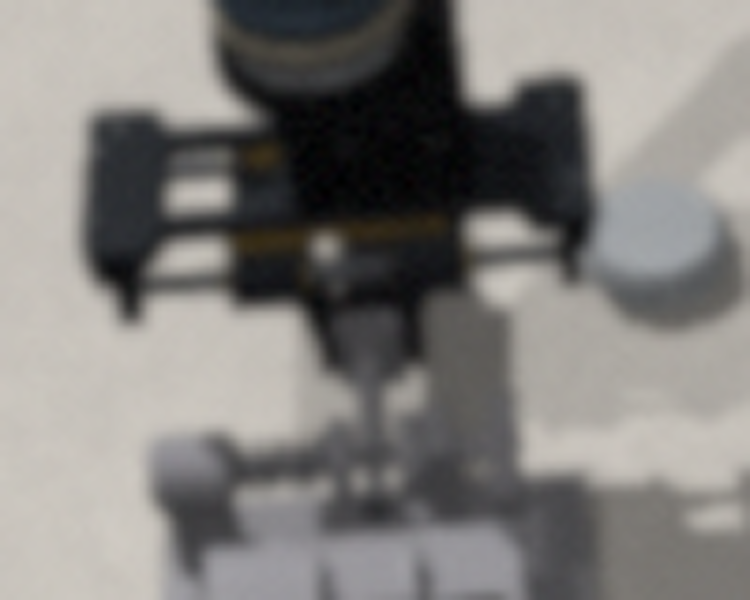

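Crop: the fork sits between the flanges, with the blade at column ~372 and the right flange at ~345, and there is no contact force. Push to the right now.

>>> {"fn": "move_arm", "kwargs": {"increments": [[[0,0.07,0],[0,0,0],1],[[0,0.07,0],[0,0,0],1],[[0,0.07,0],[0,0,0],1],[[0,0.07,0],[0,0,0],1],[[0,0,0],[0,0,0],1]]}}

```text
time_s: 12.37
position: [0.4628, -0.158, 0.0524]
tcp_rot: [[0.994, -0.111, -0.001], [-0.111, -0.994, 0.001], [-0.001, -0.001, -1.0]]
force: [0.7, 4.0, -0.4]
opening: 0.269
grasp_force: 29.9
```

>>> {"fn": "move_arm", "kwargs": {"increments": [[[0,0.07,0],[0,0,0],1],[[0,0.07,0],[0,0,0],1],[[0,0.07,0],[0,0,0],1],[[0,0,0],[0,0,0],1]]}}

```text
time_s: 12.7
position: [0.462, -0.1645, 0.0524]
tcp_rot: [[0.994, -0.111, -0.001], [-0.111, -0.994, 0.0], [-0.001, -0.0, -1.0]]
force: [-0.1, 2.0, -1.0]
opening: 0.274
grasp_force: 29.9
```

>>> {"fn": "move_arm", "kwargs": {"increments": [[[0,0.07,0],[0,0,0],1],[[0,0.07,0],[0,0,0],1],[[0,0.03,0],[0,0,0],1],[[0,0,0],[0,0,0],1],[[0,0,0],[0,0,0],1]]}}

```text
time_s: 13.12
position: [0.4615, -0.1694, 0.0524]
tcp_rot: [[0.994, -0.111, -0.001], [-0.111, -0.994, 0.0], [-0.001, -0.0, -1.0]]
force: [0.1, 4.5, -0.1]
opening: 0.271
grasp_force: 29.9
```

Run:
```python
from h import *
plan((.46,-.17,.053),-6.35)
s=capture("scene")
for l in("plate_front","neck","fork"): print(l,[(np.round(np.array(r["xy"])*[640,400],1),round(r["confidence"],2)) for r in pinpoint(s,l)[:4]])
print("force",[np.round(read_state()["force"],1)])
old=cv2.imread("pics/scene0.png")[:,:,::-1]
print("diff on plate",np.abs(s["img"][225:250,225:285].astype(int)-old[225:250,225:285]).mean())
```

```text
t 13.12 pos [ 0.4615 -0.1694  0.0524] yaw -6.38 z [-7.e-04  4.e-04 -1.e+00] F [ 0.1  4.5 -0.1] open 0.271 gf 29.936192664317787
shift units [-0.047  0.025 -0.02 ] turn units z -0.0003
plate_front [(array([249.5, 218.4]), 0.72)]
neck [(array([247.3, 210.7]), 0.6)]
fork [(array([412.7, 126.1]), 0.9), (array([350.3, 264.5]), 0.82), (array([245.6, 208.3]), 0.45)]
force [array([-0.2,  5.2, -1. ])]
diff on plate 39.428444444444445
```

>>> {"fn": "move_arm", "kwargs": {"increments": [[[0,0.05,0],[0,0,0],1],[[0,0.03,0],[0,0,0],1],[[0,0,0],[0,0,0],1],[[0,0,0],[0,0,0],1],[[0,0,0],[0,0,0],1],[[0,0,0],[0,0,0],1],[[0,0,0],[0,0,0],1],[[0,0,0],[0,0,0],1]]}}

```text
time_s: 13.98
position: [0.4612, -0.1717, 0.0524]
tcp_rot: [[0.994, -0.111, -0.001], [-0.111, -0.994, 0.0], [-0.001, -0.0, -1.0]]
force: [-0.8, 4.3, 0.1]
opening: 0.272
grasp_force: 29.9
```

Run:
```python
from h import *
plan((.46,-.17,.053),-6.35)
s=capture("scene")
for l in("plate_front",): print(l,[(np.round(np.array(r["xy"])*[640,400],1),round(r["confidence"],2)) for r in pinpoint(s,l)[:4]])
x0,y0,k=190,140,5
a=cv2.resize(s["img"][y0:y0+120,x0:x0+130],None,fx=k,fy=k,interpolation=cv2.INTER_CUBIC)
cv2.imwrite("pics/c7.png",a[:,:,::-1])
```

```text
t 13.98 pos [ 0.4612 -0.1717  0.0524] yaw -6.38 z [-8.e-04  5.e-04 -1.e+00] F [-0.8  4.3  0.1] open 0.272 gf 29.939275290817022
shift units [-0.047 -0.051 -0.021] turn units z -0.0002
plate_front [(array([243.9, 219.9]), 0.69)]
```

View pics/c7.png

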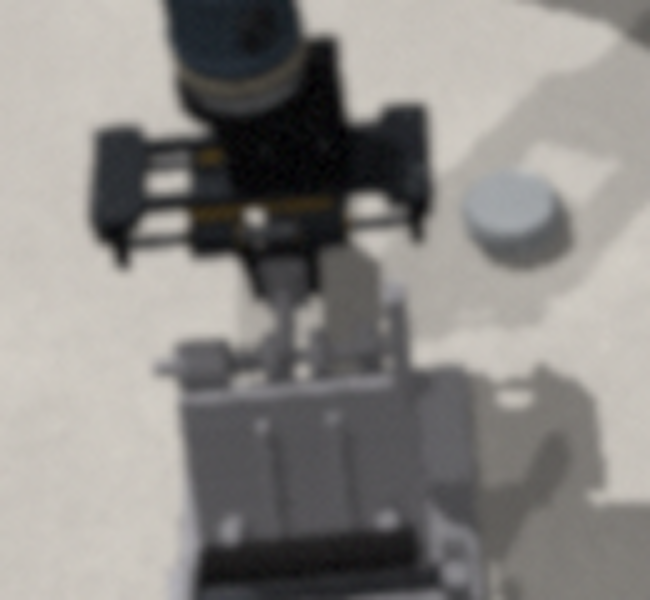

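The plate has swung up: its grip bar is now at crop (310,560), i.e. px (252,252). The bar's right end pokes out of the housing at crop (165,368). Let the bar slide back, then retract the fork.

>>> {"fn": "move_arm", "kwargs": {"increments": [[[0,0,0],[0,0,0],1],[[0,0,0],[0,0,0],1],[[0,0,0],[0,0,0],1],[[0,0,0],[0,0,0],1],[[0,-0.07,0],[0,0,0],1],[[0,-0.07,0],[0,0,0],1],[[0,-0.07,0],[0,0,0],1],[[0,-0.07,0],[0,0,0],1],[[0,-0.07,0],[0,0,0],1],[[0,-0.07,0],[0,0,0],1],[[0,-0.07,0],[0,0,0],1],[[0,-0.07,0],[0,0,0],1],[[0,-0.07,0],[0,0,0],1],[[0,-0.07,0],[0,0,0],1],[[0,-0.03,0],[0,0,0],1],[[0,0,0],[0,0,0],1],[[0,0,0],[0,0,0],1],[[0,0,0],[0,0,0],1]]}}

```text
time_s: 15.58
position: [0.4644, -0.1506, 0.0526]
tcp_rot: [[0.994, -0.111, 0.001], [-0.111, -0.994, -0.001], [0.001, 0.001, -1.0]]
force: [-0.6, -0.2, -0.5]
opening: 0.269
grasp_force: 29.9
```

Run:
```python
from h import *
plan((.4643,-.15,.053),-6.35)
s=capture("scene")
x0,y0,k=190,140,5
a=cv2.resize(s["img"][y0:y0+120,x0:x0+130],None,fx=k,fy=k,interpolation=cv2.INTER_CUBIC)
cv2.imwrite("pics/c8.png",a[:,:,::-1])
```

```text
t 15.58 pos [ 0.4644 -0.1506  0.0526] yaw -6.4 z [ 9.e-04 -7.e-04 -1.e+00] F [-0.6 -0.2 -0.5] open 0.269 gf 29.919817093759775
shift units [-0.007 -0.02  -0.014] turn units z -0.0004
```

View pics/c8.png

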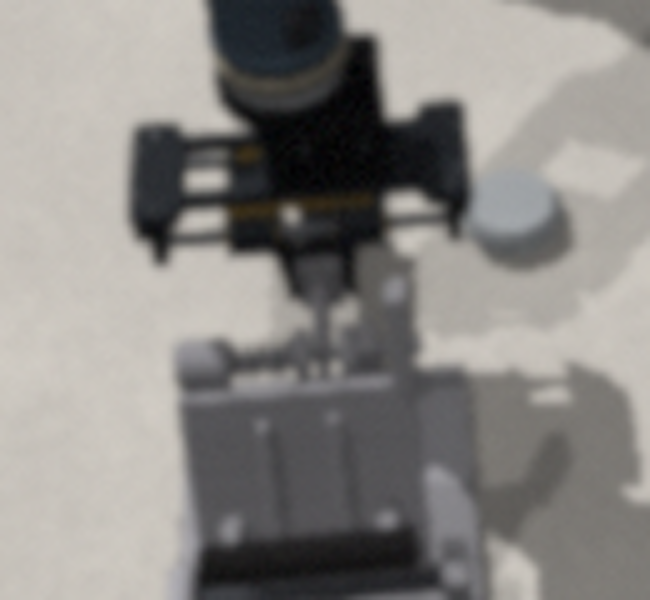

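The bar is back out: nothing pokes out right of the housing, and the force is about 0. The plate is up. Retract, lift, and carry the tool to free worktop near (0.46, 0.12).

>>> {"fn": "move_arm", "kwargs": {"increments": [[[-0.15,0,0],[0,0,0],1],[[-0.2,0,0],[0,0,0],1],[[-0.25,0,0],[0,0,0],1],[[-0.3,0,0],[0,0,0],1],[[-0.4,0,0],[0,0,0],1],[[-0.4,0,0],[0,0,0],1],[[0,0,-0.6],[0,0,0],1],[[0,0,-0.8],[0,0,0],1],[[0,0,-0.8],[0,0,0],1]]}}

```text
time_s: 16.38
position: [0.4112, -0.1437, 0.1185]
tcp_rot: [[0.994, -0.112, -0.003], [-0.112, -0.994, 0.002], [-0.003, -0.002, -1.0]]
force: [0.2, -0.4, -1.9]
opening: 0.273
grasp_force: 29.9
```

>>> {"fn": "move_arm", "kwargs": {"increments": [[[0.04,-0.4,0],[0,0,0],1],[[0.04,-0.75,0],[0,0,0],1],[[0.04,-0.75,0],[0,0,0],1],[[0.04,-0.75,0],[0,0,0],1],[[0.04,-0.75,0],[0,0,0],1],[[0.04,-0.75,0],[0,0,0],1],[[0.04,-0.75,0],[0,0,0],1],[[0.04,-0.75,0],[0,0,0],1],[[0.04,-0.75,0],[0,0,0],1],[[0.04,-0.75,0],[0,0,0],1],[[0.04,-0.75,0],[0,0,0],1],[[0.04,-0.75,0],[0,0,0],1],[[0.04,-0.3,0],[0,0,0],1],[[0,0,0.5],[0,0,0],1],[[0,0,0.8],[0,0,0],1],[[0,0,0.8],[0,0,0],1],[[0,0,0.7],[0,0,0],1],[[0,0,0.4],[0,0,0],1],[[0,0,0],[0,0,0],1],[[0,0,0],[0,0,0],1]]}}

```text
time_s: 18.05
position: [0.4576, 0.12, 0.022]
tcp_rot: [[0.994, -0.112, -0.002], [-0.112, -0.994, -0.0], [-0.002, 0.0, -1.0]]
force: [0.5, 0.0, -1.4]
opening: 0.273
grasp_force: 29.9
```

Run:
```python
from h import *
plan((.46,.12,.0055),-6.4)
```

```text
t 18.05 pos [0.4576 0.12   0.022 ] yaw -6.41 z [-2.4e-03 -2.0e-04 -1.0e+00] F [ 0.5  0.  -1.4] open 0.273 gf 29.919876172207296
shift units [ 0.079 -0.007  0.55 ] turn units z -0.0001
```

>>> {"fn": "move_arm", "kwargs": {"increments": [[[0,0,0.2],[0,0,0],1],[[0,0,0.15],[0,0,0],1],[[0,0,0.1],[0,0,0],1],[[0,0,0.06],[0,0,0],1],[[0,0,0.03],[0,0,0],1],[[0,0,0],[0,0,0],1],[[0,0,0],[0,0,0],1],[[0,0,0],[0,0,0],1]]}}

```text
time_s: 18.72
position: [0.4588, 0.1206, 0.0064]
tcp_rot: [[0.994, -0.111, 0.0], [-0.111, -0.994, 0.0], [0.0, -0.0, -1.0]]
force: [0.3, 0.3, -0.8]
opening: 0.271
grasp_force: 29.9
```

>>> {"fn": "move_arm", "kwargs": {"increments": [[[0,0,0.03],[0,0,0],1],[[0,0,0.02],[0,0,0],1],[[0,0,0],[0,0,0],1],[[0,0,0],[0,0,0],1]]}}

```text
time_s: 19.05
position: [0.4588, 0.1206, 0.005]
tcp_rot: [[0.994, -0.111, 0.0], [-0.111, -0.994, 0.0], [0.0, -0.0, -1.0]]
force: [-0.4, -0.1, 2.8]
opening: 0.273
grasp_force: 29.9
```

Contact with the worktop: force +2.8 N at the grasp height. Release and rise.

>>> {"fn": "move_arm", "kwargs": {"increments": [[[0,0,0],[0,0,0],0.6],[[0,0,0],[0,0,0],0.4],[[0,0,0],[0,0,0],0.2],[[0,0,0],[0,0,0],0],[[0,0,0],[0,0,0],0],[[0,0,0],[0,0,0],0],[[0,0,0],[0,0,0],0],[[0,0,0],[0,0,0],0],[[0,0,-0.2],[0,0,0],0],[[0,0,-0.5],[0,0,0],0],[[0,0,-0.8],[0,0,0],0],[[0,0,-0.8],[0,0,0],0],[[0,0,-0.8],[0,0,0],0],[[0,0,-0.8],[0,0,0],0],[[0,0,-0.8],[0,0,0],0],[[0,0,-0.8],[0,0,0],0],[[0,0,0],[0,0,0],0]]}}

```text
time_s: 20.47
position: [0.4614, 0.1208, 0.1742]
tcp_rot: [[0.994, -0.111, 0.01], [-0.111, -0.994, 0.0], [0.009, -0.001, -1.0]]
force: [0.5, -0.2, 0.5]
opening: 1.005
grasp_force: 0.0
```

Run:
```python
from h import *
plan((.46,.12,.2),-6.4)
s=capture("scene");save(s,"end")
```

```text
t 20.47 pos [0.4614 0.1208 0.1742] yaw -6.37 z [ 9.6e-03  2.0e-04 -1.0e+00] F [ 0.5 -0.2  0.5] open 1.005 gf 0.0
shift units [-0.037  0.03  -0.86 ] turn units z 0.0003
```

View pics/end.png

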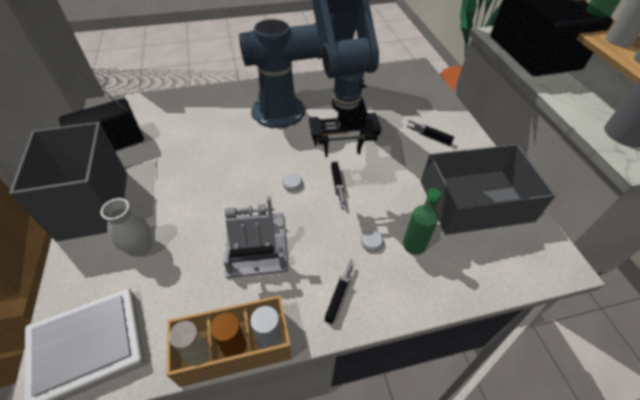

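The final picture shows the tool lying flat at (340,185), well clear of the crusher at (255,240). The plate is up, the bar is out, everything else is in place, and the gripper is clear.

```bash
python3 -c "
from rig import *
print(hand_in())"
```

```text
the job is handed in; nothing more can be done
None
```

The job is handed in at about 20.5 s on the robot's clock: the plate is released and up, the spring bar has slid back out, and the tool lies flat on the worktop clear of the crusher, though the hand-in gave no verdict.

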